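# Hang the stock basket on the double hook

### The job

Clear the small rectangular wire stock basket off the packing bench: first swing its folded bail upright while the basket stays standing on the bench, then lift the basket by the bail, hang it upright and centred in the dips of both prongs of the double hook and let go. Leave the round pail where it stands.

Things in the scene. Friction and masses are not known exactly. Their poses are not given: they have to be found in the camera images.
- basket: Loose rectangular chrome wire basket, 100 (x) by 140 (y) by 75 mm high, packed with cartons that stay in it, 0.4 to 0.6 kg. Origin: centre of its underside; z up. Stands left or right of the double hook. The bail pivots on the line along its y axis 70 mm above the origin; it starts folded out over the basket's -x side, roughly towards the robot.
- bail (a joint): Angle of the basket's swing bail, rad: 0 folded down level, 1.57 upright, stop at 1.7. It starts at 0 to 0.25. The pivots are stiff: the bail stays where it is left, and under 1 N at the crosspiece swings it.
- bail_grip (a point): Middle (centre line) of the bail's straight crosspiece: a black round sleeve 14 mm thick, 50 mm long, on 8 mm wire reaching 77 mm to either side. 95 mm from the pivot line: folded it is 70 to 94 mm above the bench, 45 mm out from the basket's wall; upright, 165 mm above the basket's underside. Turns with the bail: y along the crosspiece, x towards the pivots.
- hook_seat (a point): Where the crosspiece's middle rests when hung along this point's y, 219 mm above the bench, midway between the two prongs of the fixed double hook. Prongs: 8 mm rods 80 mm apart, pointing along -x, roughly to the robot. Each has a level dip 56 mm long, centred here, its floor 4 mm below the point; tips (38 mm off) and the rear (40 mm off, +x) rise 22 mm above it. Post 90 mm off, no higher.
- pail: Bystander: loose round steel pail, 124 mm across the rim and 88 mm high, with a thin curved bail folded at its rim, on the other side of the double hook. Origin: centre of its underside. Not to be moved.

How it is judged:
On the way:
1. the bail stands upright (within about 13 degrees) while the basket still stands on the bench (value of joint bail above 1.35 rad and height (world z) of basket below 0.01 m and angle between basket's own z axis and vertical below 0.2 rad), for 0.2 s.
At the end, for the whole second after the job is handed in: The basket hangs at rest from the double hook, clear of the bench and upright within 20 degrees, the crosspiece lying in the dips of both prongs (its middle within 42 mm of the seat along the prongs and 25 mm of midway between them) (x of bail_grip in the frame of hook_seat between -0.042 and 0.042 m and y of bail_grip in the frame of hook_seat between -0.025 and 0.025 m and z of bail_grip in the frame of hook_seat between -0.01 and 0.012 m and height (world z) of basket above 0.02 m and angle between basket's own z axis and vertical below 0.35 rad and linear speed of basket below 0.05 m/s); the robot touches nothing.
It fails at once if the round pail is moved by more than 40 mm (distance of pail from where it was at the start of the episode above 0.04 m).
It also fails if it takes over 67 s, if anything falls off the work surface, if the arm or the gripper's body presses on something with over 40 N, if the wrist force passes 120 N, or if a joint passes its speed limit or range.

### The arm

A 7-joint arm with a two-finger parallel gripper is mounted at the origin on the work surface. World frame = base frame: x ahead of the robot, y to its left, z up, the work surface at z = 0. Lengths are in m, angles in rad, forces in N, time in s.
With the tool pointing down it reaches from about 0.4 to 0.85 m from the base axis. Payload 6.9 kg.
Tool frame: the origin (TCP) lies midway between the tips of the shut fingers; the grasp point (between the pads) lies behind it (ctrl.pinch_z is the z of the grasp point in the tool frame, in m); z points along the fingers, y is the direction in which the jaws open and shut (so a half turn about z gives the same grasp; the last joint's range is limited). The gripper opens to 85 mm and grips with 20 to 120 N. Pads are 22 mm wide; open, the fingers measure 114 mm over their backs; the gripper's body (76 mm by 85 mm) begins 54 mm behind the grasp point. The pads swing forward as they close: fully open they stand 13 mm farther back than shut.
Start: joints at [-1.113, 0.507, -0.238, 1.5, 0.126, 1.149, -0.155], TCP at [0.216, 0.586, 0.202] pointing down, gripper open.
Joint ranges: [-3.08, 3.08], [-0.24, 2.05], [-1.43, 1.35], [0, 2.5], [-1.52, 4.66], [0.17, 1.96], [-2.89, 2.89]. Speed limits (rad/s): [2.39, 2.39, 3.14, 3.14, 3.14, 3.14, 3.14].

### API

Orientations are given as a unit quaternion [w, x, y, z].
In Python, from station import ctrl, get_state, vision, ticket, models gives the robot as it stands. Calls block until the motion is done:
- ctrl.movep(position, orientation): joint-space move of the TCP to a pose.
- ctrl.movel(position, frame=None, max_speed=0.15): straight line of the TCP; frame=None keeps the orientation; max_speed is the mean speed in m/s.
- ctrl.set_joints(angles): joint-space move.
- ctrl.ungrasp() and ctrl.close_gripper(force=None): open the fingers fully, or close them until they stop; force is the grip in N (None keeps the last).
- ctrl.pause(seconds).
- ctrl.ik(position, orientation): joint angles nearest the present ones, or None.
- get_state(): the state.
- vision.grab_frame(name): name is "scene" or "side" or "wrist"; returns (picture, depth): 400x640x3 uint8, blue, green, red; 400x640 float32, m along the optical axis (not along the pixel's ray), 0 where there is no reading.
- vision.camera_info(name): a dict with "mtx" (3x3 intrinsics, pixels), "R" (3x3) and "t" (3): a world point X has camera coordinates R X + t; the wrist camera has in their place "hand_eye" (4x4, takes a point from camera to tool coordinates, whose origin is the TCP and whose axes are the flange's). Camera axes: x right, y down, z forward; pixel columns grow to the right and rows downward; lengths in m; the calibration is good to about 2 mm. A picture is of the moment at which its call begins: read the wrist's pose just before it. camera_info takes no time and is no camera call.
A pose or a line that the arm cannot do raises ctrl.Unreachable and nothing moves.
- ticket.close_job(): hands the job in, once; it reports no verdict.
Trained networks look in the newest picture that a camera, given by its name, has taken for a name from the list of things; names that differ only in an ending like _2 or _b are one class to them, and where a whole thing is asked for, a point or a joint stands for the part that bears it (a point fixed in the world has none). Each returns a list of dicts, best first, with "p" (0 to 1); they miss things now and then, are a little off and sometimes report something else, mostly with a low value. They report only what shows in the picture. A call takes as long as a camera call.
- models.recognise(camera, target): "point" ([column, row] in pixels, amid what is visible of it).
- models.masks_of(camera, target): "mask" (400x640 bool, what is visible of it) and "point" ([column, row] in pixels, amid what is visible of it).
The state is a dict: "time": time; "qpos": joint angles; "qd": joint speeds; "tau": joint torques, N m; "tcp_pos": TCP position; "eef_rot": TCP orientation; "contact_force": force on the tool from outside, world axes, zero at the start; "wrist_torque": the same for the moment, N m; "width": finger opening in m.
Only numpy, scipy, OpenCV 4.12 (cv2) and the standard library are available. Lean on these libraries where they do the work, as an engineer would, in place of code of your own. Each camera call takes 0.05 s, during which the arm holds its last target.

## Working session

There is one attempt and no reset: what is moved stays moved. The work goes in short steps, each a Python script; the robot and the scene stay as the last script left them, time stands still between calls to the robot, and variables do not carry over. Pictures are saved under pics/ and viewed, and the job is handed in when it is done.

```bash
ls; mkdir -p pics; cat > h.py <<'E'
import numpy as np, cv2
from station import ctrl, get_state, vision, ticket, models
from scipy.spatial.transform import Rotation as Ro
def w2(cam,px,d):
    i=vision.camera_info(cam);K=np.array(i["mtx"]);R=np.array(i["R"]);t=np.array(i["t"]).ravel()
    px=np.atleast_2d(px).astype(float);d=np.atleast_1d(d)
    c=np.linalg.solve(K,np.c_[px,np.ones(len(px))].T).T*d[:,None]
    return (c-t)@R
def cloud(cam,dep,mask):
    r,c=np.nonzero(mask&(dep>0)); return w2(cam,np.c_[c,r],dep[r,c]),np.c_[c,r]
def proj(cam,X):
    i=vision.camera_info(cam);c=np.atleast_2d(X)@np.array(i["R"]).T+np.array(i["t"]).ravel()
    p=c@np.array(i["mtx"]).T;return p[:,:2]/p[:,2:]
def q(R): 
    x=R.as_quat();return [x[3],x[0],x[1],x[2]]
E
python3 - <<'E'
from h import *
s=get_state();print(s["time"],s["eef_rot"],ctrl.pinch_z,s["width"])
for c in("scene","side"):
    im,d=vision.grab_frame(c);cv2.imwrite(f"pics/{c}0.png",im);np.save(f"{c}0.npy",d)
    for t in("basket","bail_grip","bail","pail","hook_seat"):
        try:
            m=models.masks_of(c,t)
            print(c,t,[(round(x["p"],2),np.round(x["point"]),x["mask"].sum()) for x in m])
            if m: np.save(f"m_{c}_{t}.npy",m[0]["mask"])
        except Exception as e: print(c,t,e)
    i=vision.camera_info(c);print(-np.array(i["R"]).T@np.array(i["t"]).ravel())
E
```

```text
pics
0.0 [-1.43154583e-04  1.75464036e-01  9.84485437e-01 -8.80625759e-04] -0.0187 0.08556912465123585
scene basket [(0.62, array([225., 225.]), np.int64(2636))]
scene bail_grip [(0.73, array([242., 198.]), np.int64(390))]
scene bail [(0.83, array([242., 198.]), np.int64(185))]
scene pail [(0.83, array([425., 264.]), np.int64(2262))]
scene hook_seat [(0.56, array([301., 278.]), np.int64(3465))]
[1.20602965 0.14635866 0.85795454]
side basket [(0.73, array([343., 301.]), np.int64(527)), (0.57, array([376., 306.]), np.int64(3628))]
side bail_grip [(0.93, array([343., 304.]), np.int64(389))]
side bail [(0.58, array([341., 306.]), np.int64(309))]
side pail [(0.86, array([307., 158.]), np.int64(1532))]
side hook_seat [(0.91, array([379., 218.]), np.int64(2387))]
[ 0.32363172 -0.87849402  1.05870529]
```

View pics/scene0.png

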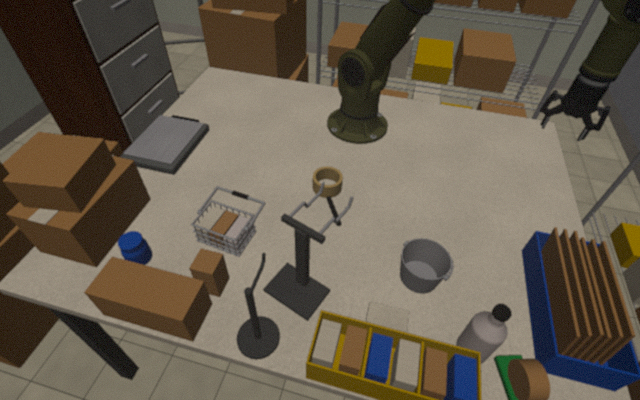

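View pics/side0.png

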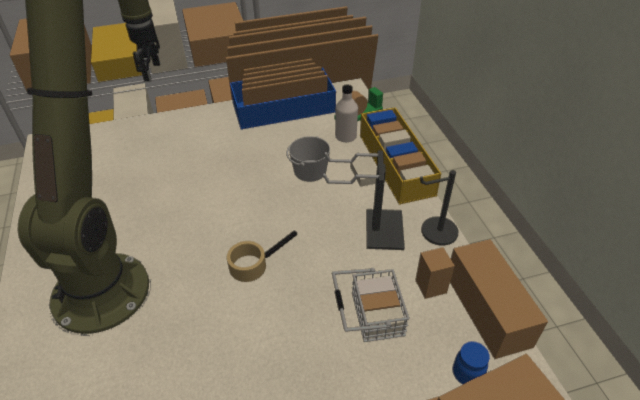

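The scene camera faces the robot. The basket is at (225,225), with its black sleeve at (240,195) towards the robot. The double hook is centred around (335,200), its post at (302,250), and the pail is at (425,265). In the side view the basket is at (380,303), the sleeve at (339,300), the prongs at about (350,168) and the pail at (308,160). Next I measure in 3D.

```bash
python3 - <<'E'
from h import *
for c in("scene","side"):
    d=np.load(f"{c}0.npy");im=cv2.imread(f"pics/{c}0.png")
    for t in("bail_grip","basket","pail","hook_seat"):
        m=np.load(f"m_{c}_{t}.npy");P,px=cloud(c,d,m)
        print(c,t,np.round(np.percentile(P,[2,25,50,75,98],axis=0),3).tolist())
    # dark sleeve
    m=np.load(f"m_{c}_bail_grip.npy");m=cv2.dilate(m.astype(np.uint8),np.ones((7,7)))>0
    P,px=cloud(c,d,m&(im.max(2)<50));print("sleeve",len(P),np.round(np.median(P,0),3),np.round(P.min(0),3),np.round(P.max(0),3))
im=cv2.imread("pics/scene0.png");a=cv2.resize(im[150:330,180:380],None,fx=3.9,fy=3.3*1,interpolation=2)
cv2.imwrite("pics/scene0z.png",cv2.resize(im[160:310,180:380],(800,600),interpolation=cv2.INTER_CUBIC))
im=cv2.imread("pics/side0.png");cv2.imwrite("pics/side0z.png",cv2.resize(im[135:345,260:540][:,:280],(800,600),interpolation=cv2.INTER_CUBIC))
E
```

```text
scene bail_grip [[0.459, -0.353, -0.002], [0.54, -0.314, 0.075], [0.549, -0.237, 0.079], [0.585, -0.178, 0.083], [0.634, -0.164, 0.086]]
scene basket [[0.537, -0.353, -0.001], [0.605, -0.293, 0.034], [0.641, -0.248, 0.056], [0.675, -0.207, 0.067], [0.69, -0.171, 0.084]]
scene pail [[0.561, 0.234, 0.003], [0.574, 0.266, 0.018], [0.594, 0.293, 0.047], [0.655, 0.319, 0.073], [0.677, 0.346, 0.09]]
scene hook_seat [[0.588, -0.076, 0.001], [0.723, -0.027, 0.012], [0.736, 0.0, 0.014], [0.761, 0.025, 0.197], [0.806, 0.071, 0.238]]
sleeve 38 [ 0.546 -0.242  0.084] [ 0.541 -0.264  0.078] [ 0.553 -0.219  0.088]
side bail_grip [[0.532, -0.331, 0.071], [0.54, -0.323, 0.079], [0.548, -0.265, 0.083], [0.574, -0.22, 0.085], [0.621, -0.169, 0.089]]
side basket [[0.531, -0.332, 0.003], [0.54, -0.322, 0.078], [0.55, -0.255, 0.082], [0.587, -0.179, 0.084], [0.628, -0.165, 0.089]]
side pail [[0.561, 0.226, 0.003], [0.591, 0.239, 0.031], [0.618, 0.308, 0.055], [0.644, 0.335, 0.076], [0.676, 0.35, 0.092]]
side hook_seat [[0.61, -0.082, 0.0], [0.71, -0.037, 0.012], [0.725, -0.014, 0.015], [0.756, 0.017, 0.173], [0.8, 0.212, 0.239]]
sleeve 73 [ 0.542 -0.246  0.086] [ 0.535 -0.267  0.082] [ 0.548 -0.221  0.091]
```

View pics/scene0z.png

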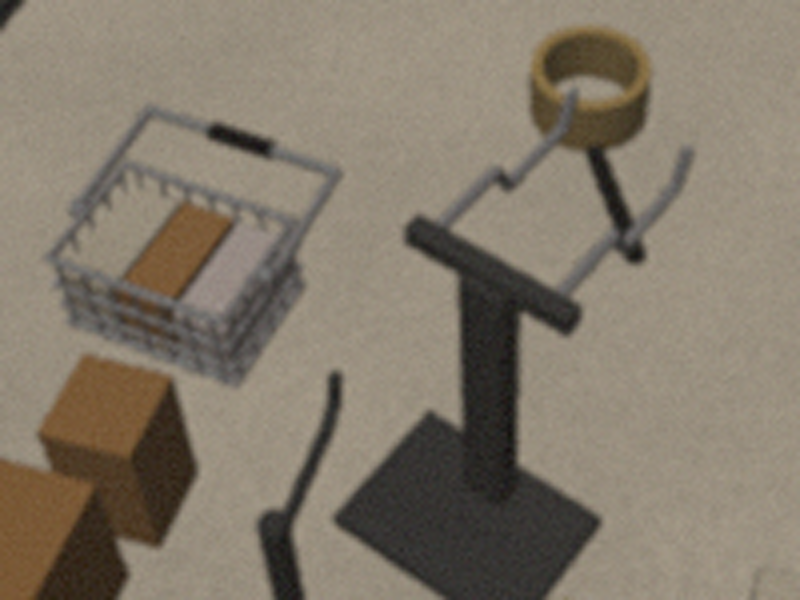

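View pics/side0z.png

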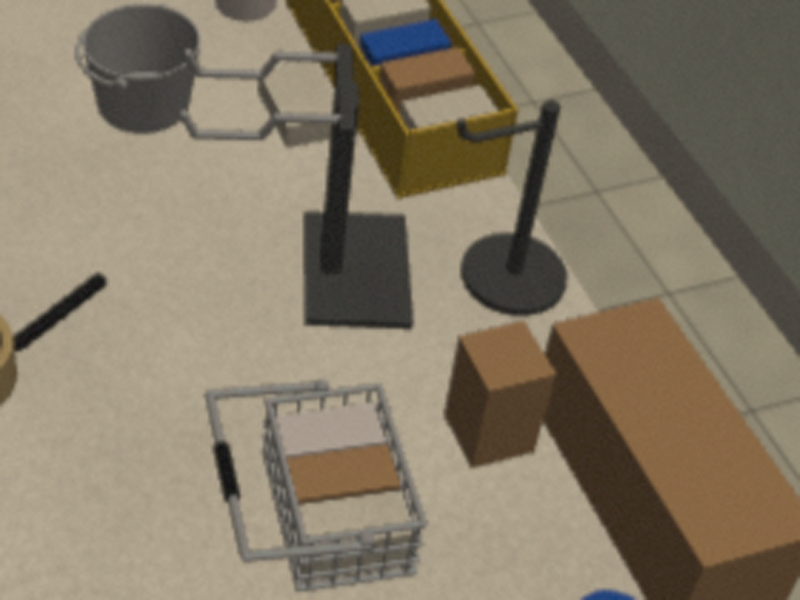

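```bash
python3 - <<'E'
from h import *
H=[]
for c in("scene","side"):
    d=np.load(f"{c}0.npy");im=cv2.imread(f"pics/{c}0.png")
    m=np.load(f"m_{c}_bail_grip.npy");P,px=cloud(c,d,m);P=P[(P[:,2]>.068)&(P[:,2]<.1)]
    cen=np.array([.544,-.244]);v=np.array([-.1,1.])
    for k in range(6):
        v/=np.linalg.norm(v);n=np.array([-v[1],v[0]]);r=(P[:,:2]-cen)@n;s=(P[:,:2]-cen)@v
        Q=P[(abs(r)<.009)&(abs(s)<.075)]
        l=cv2.fitLine(Q[:,:2].astype(np.float32),cv2.DIST_HUBER,0,.001,.001).ravel();v=l[:2];v=v*np.sign(v[1]);cen=np.array(l[2:])
    s=(P[:,:2]-cen)@v;r=(P[:,:2]-cen)@np.array([-v[1],v[0]]);e=s[abs(r)<.012]
    print(c,"cross dir",v,"yaw",np.degrees(np.arctan2(-v[0],v[1])),"cen",cen,"mid by ends",cen+v*(e.min()+e.max())/2,e.max()-e.min(),"z",np.percentile(Q[:,2],[10,50,90]),len(Q))
    # hook
    P,px=cloud(c,d,np.ones_like(d,bool))
    k=(P[:,2]>.185)&(P[:,2]<.26)&(P[:,0]>.52)&(P[:,0]<.85)&(abs(P[:,1])<.13)
    P=P[k];px=px[k];np.save(f"hook_{c}.npy",P)
    for lo in np.arange(.54,.84,.015):
        Q=P[(P[:,0]>=lo)&(P[:,0]<lo+.015)]
        if len(Q):
            a=Q[Q[:,1]<np.median(Q[:,1].mean())];b=Q[Q[:,1]>=Q[:,1].mean()]
            print(round(lo,3),len(Q),"R",np.round(np.median(a,0),3) if len(a) else '',"L",np.round(np.median(b,0),3) if len(b) else '')
E
```

```text
scene cross dir [0.13026574 0.9914791 ] yaw -7.4849496 cen [ 0.54222965 -0.2560311 ] mid by ends [ 0.54418199 -0.24117144] 0.16100193418151665 z [0.0784799  0.08310654 0.08571556] 164
0.57 9 R [0.584 0.006 0.235] L [0.584 0.011 0.235]
0.585 34 R [0.593 0.004 0.218] L [0.589 0.008 0.224]
0.6 36 R [0.607 0.    0.215] L [0.612 0.084 0.232]
0.615 51 R [ 0.624 -0.005  0.214] L [0.619 0.081 0.216]
0.63 34 R [ 0.637 -0.01   0.214] L [0.638 0.074 0.215]
0.645 43 R [ 0.653 -0.015  0.226] L [0.652 0.069 0.214]
0.66 36 R [ 0.667 -0.021  0.236] L [0.665 0.064 0.214]
0.675 47 R [ 0.683 -0.026  0.237] L [0.683 0.059 0.235]
0.69 49 R [ 0.7   -0.033  0.236] L [0.698 0.053 0.237]
0.705 148 R [ 0.713 -0.037  0.236] L [0.716 0.003 0.237]
0.72 283 R [ 0.73  -0.009  0.227] L [0.73  0.015 0.237]
0.735 197 R [0.737 0.009 0.218] L [0.742 0.042 0.235]
0.795 23 R [ 0.808 -0.06   0.225] L [ 0.808 -0.055  0.219]
0.81 38 R [ 0.815 -0.059  0.207] L [ 0.817 -0.056  0.205]
0.825 26 R [ 0.831 -0.059  0.203] L [ 0.833 -0.055  0.203]
side cross dir [0.1369741  0.99057466] yaw -7.872787 cen [ 0.5410973  -0.24765693] mi
[... 236 characters left out ...]
 L [0.611 0.079 0.232]
0.615 44 R [ 0.622 -0.01   0.214] L [0.62  0.075 0.217]
0.63 39 R [ 0.637 -0.015  0.215] L [0.637 0.069 0.214]
0.645 57 R [ 0.652 -0.02   0.23 ] L [0.652 0.065 0.214]
0.66 52 R [ 0.668 -0.026  0.237] L [0.668 0.058 0.216]
0.675 48 R [ 0.682 -0.031  0.236] L [0.68  0.053 0.233]
0.69 59 R [ 0.701 -0.041  0.236] L [0.698 0.049 0.237]
0.705 119 R [ 0.71  -0.037  0.238] L [ 0.714 -0.004  0.236]
0.72 117 R [ 0.727 -0.009  0.237] L [0.728 0.03  0.237]
0.735 32 R [0.737 0.027 0.238] L [0.741 0.044 0.239]
0.795 19 R [ 0.808 -0.064  0.22 ] L [ 0.805 -0.061  0.222]
0.81 19 R [ 0.818 -0.062  0.206] L [ 0.821 -0.06   0.206]
0.825 17 R [ 0.833 -0.063  0.204] L [ 0.827 -0.06   0.204]
```

```bash
cat >> h.py <<'E'
bx=np.array([.991,-.1335,0]);by=np.array([.1335,.991,0]);Z=np.array([0,0,1.])
G0=np.array([.543,-.2435,.079]);A0=.095
PIV=G0+.095*(np.cos(A0)*bx-np.sin(A0)*Z)
HY=np.radians(-19.6);hx=np.array([np.cos(HY),np.sin(HY),0]);hy=np.array([-hx[1],hx[0],0]);SEAT=np.array([.630,.033,.219])
def tool(th,x,y,sgn):  # th: tilt from vertical toward +x ; y crosspiece dir
    d=np.sin(th)*x-np.cos(th)*Z; jx=sgn*y; jy=np.cross(d,jx)
    return Ro.from_matrix(np.c_[jx,jy,d])
def grip_pose(g,R,off=0): # tcp so that pinch point at g (off back along tool)
    d=R.as_matrix()[:,2]; return g-(ctrl.pinch_z+off)*d
def bailpt(a): return PIV+.095*(-np.cos(a)*bx+np.sin(a)*Z)
E
python3 - <<'E'
from h import *
i=vision.camera_info("wrist");print(np.round(i["hand_eye"],3))
print(PIV)
for sgn in(1,-1):
  for th in(45,60,70,80,90):
    out=[]
    for a,off in((A0,.1),(A0,0),(.5,0),(1,0),(1.57,0)):
        R=tool(np.radians(th)-(a-A0),bx,by,sgn)
        s=ctrl.ik(grip_pose(bailpt(a),R,off),q(R));out.append(None if s is None else np.round(s,2))
    print(sgn,th,*out)
  for p in(SEAT,SEAT+.04*Z,SEAT-.13*hx+.04*Z):
    R=tool(0,hx,hy,sgn);s=ctrl.ik(grip_pose(p,R),q(R));print("hook",None if s is None else np.round(s,2))
E
```

```text
[[-0.002 -0.963 -0.268  0.068]
 [ 1.    -0.002  0.    -0.   ]
 [-0.001 -0.268  0.963 -0.172]
 [ 0.     0.     0.     1.   ]]
[ 0.63672049 -0.25612531  0.06998857]
1 45 None [ 1.28  0.9  -1.22  2.47  2.42  0.79 -1.88] [ 0.28  0.45  0.23  2.06 -0.71  0.35  0.98] [ 0.09  0.69  0.48  1.45 -0.28  1.19  0.47] None
1 60 None None [ 1.08  0.55 -0.83  2.29  2.32  0.28 -1.94] [-0.09  0.63  0.8   1.72 -0.65  0.92  0.84] [ 0.18  0.96  0.39  0.87 -0.18  1.76  0.34]
1 70 None None [ 1.3   0.81 -1.22  2.44  2.43  0.7  -1.92] [-0.16  0.61  0.93  1.89 -0.96  0.78  1.16] [ 0.15  0.83  0.41  1.1  -0.22  1.5   0.38]
1 80 None None None [ 0.46  0.41 -0.01  2.05 -0.6   0.25  0.87] [ 0.1   0.73  0.48  1.31 -0.3   1.25  0.45]
1 90 None None None [ 1.06  0.51 -0.83  2.21  2.05  0.21 -1.7 ] [ 0.02  0.66  0.61  1.51 -0.47  1.02  0.61]
hook [-0.32  0.54  0.39  1.49 -0.22  1.15 -0.24]
hook [-0.33  0.51  0.4   1.42 -0.21  1.25 -0.25]
hook [-0.45  0.31  0.35  1.73 -0.12  1.12 -0.41]
-1 45 None [ 0.79  0.61 -0.33  2.47  3.35  0.65  0.24] [-0.24  0.73  1.15  2.07 -1.34  0.87 -1.58] [-0.17  0.91  1.15  1.45 -0.74  1.4  -2.26] None
-1 60 None None [ 0.99  0.52 -0.69  2.29  2.58  0.22  0.93] [-0.23  0.78  1.15  1.72 -0.91  1.1  -2.08] [-0.01  1.13  1.15  0.88 -0.71  1.9  -2.46]
-1 70 None None [ 0.77  0.53 -0.29  2.44  3.44  0.59  0.12] [-0.25  0.72  1.15  1.89 -1.11  0.93 -1.86] [-0.08  1.03  1.15  1.11 -0.73  1.67 -2.39]
-1 80 None None None [ 1.    0.5  -0.79  2.05  0.85  0.33  2.61] [-0.14  0.94  1.15  1.32 -0.79  1.45 -2.31]
-1 90 None None None [ 1.14  0.56 -0.96  2.21  1.91  0.29  1.6 ] [-0.19  0.85  1.15  1.51 -0.88  1.24 -2.2 ]
hook [ 0.16  0.54 -0.43  1.48  0.23  1.17  2.5 ]
hook [ 0.15  0.51 -0.4   1.42  0.2   1.26  2.53]
hook [ 0.08  0.31 -0.38  1.72  0.12  1.13  2.46]
```

```bash
python3 - <<'E'
from h import *
s=get_state();p=np.array(s["tcp_pos"])
ctrl.movel(p+[0,0,.2],max_speed=.25)
R=tool(np.radians(10),bx,by,1)
ctrl.movep(G0+np.array([-.04,0,.27]),q(R))
s=get_state();print(s["time"],np.round(s["qpos"],2),s["tcp_pos"])
T=np.eye(4);T[:3,3]=s["tcp_pos"];e=s["eef_rot"];T[:3,:3]=Ro.from_quat([e[1],e[2],e[3],e[0]]).as_matrix()
im,d=vision.grab_frame("wrist");cv2.imwrite("pics/w1.png",im)
m=models.masks_of("wrist","bail_grip");print([(x["p"],x["point"]) for x in m])
i=vision.camera_info("wrist");K=np.array(i["mtx"]);M=T@np.array(i["hand_eye"])
r,c=np.nonzero((d>0));P=(np.linalg.solve(K,np.c_[c,r,np.ones(len(c))].T)*d[r,c]).T@M[:3,:3].T+M[:3,3]
k=im[r,c].max(1)<45
near=np.linalg.norm(P-G0,axis=1)<.045
Q=P[k&near];print(len(Q),np.round(np.percentile(Q,[3,50,97],axis=0),4) if len(Q) else'')
if m:
    S=P[m[0]["mask"][r,c]];print(np.round(np.percentile(S,[2,50,98],axis=0),4))
for th in(25,20):
    for a in np.linspace(A0,1.57,5):
        t=th-(a-A0)/1.475*(th+30);Rr=tool(np.radians(t),bx,by,1);j=ctrl.ik(grip_pose(bailpt(a),Rr),q(Rr));print(th,round(t),None if j is None else np.round(j,2))
E
```

```text
4.6167 [-0.15  0.28  0.81  1.57 -0.3   1.23  0.57] [ 0.50363418 -0.24258018  0.34886507]
[(0.95, [318.1, 146.8])]
356 [[ 0.5351 -0.2657  0.0808]
 [ 0.5415 -0.2433  0.0847]
 [ 0.5481 -0.2204  0.0866]]
[[ 5.331e-01 -3.289e-01  1.000e-04]
 [ 5.493e-01 -2.372e-01  8.110e-02]
 [ 6.281e-01 -1.656e-01  8.620e-02]]
25 25 [ 0.36  0.5   0.16  2.18 -1.32  0.23  1.61]
25 11 [ 0.04  0.56  0.57  1.9  -0.61  0.66  0.85]
25 -2 [-0.04  0.69  0.72  1.58 -0.47  1.1   0.67]
25 -16 [ 0.    0.87  0.75  1.2  -0.42  1.51  0.57]
25 -30 [ 0.11  1.09  0.74  0.73 -0.41  1.95  0.48]
20 20 [ 0.27  0.51  0.25  2.1  -0.85  0.32  1.13]
20 8 [ 0.01  0.59  0.62  1.84 -0.57  0.76  0.8 ]
20 -5 [-0.03  0.72  0.72  1.53 -0.46  1.16  0.65]
20 -18 [ 0.01  0.89  0.76  1.18 -0.42  1.54  0.57]
20 -30 [ 0.11  1.09  0.74  0.73 -0.41  1.95  0.48]
```

View pics/w1.png

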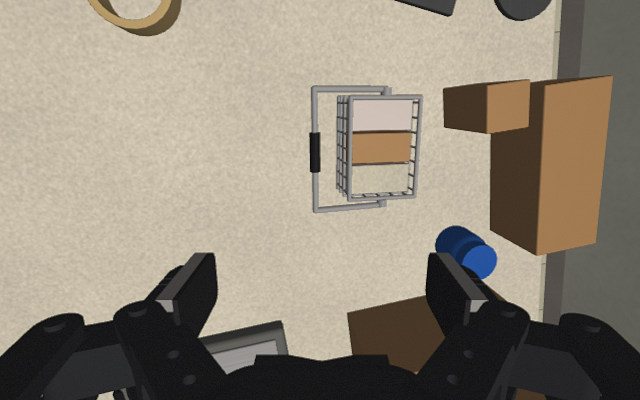

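The wrist view has the sleeve at (315,152). It measures (0.5415, -0.243) with its top at 0.0855 m, which agrees with the fixed cameras. I'll grasp it tilted 20°, so the far finger clears the rim.

```bash
python3 - <<'E'
from h import *
R=tool(np.radians(20),bx,by,1)
for off in(.1,.08,.06):
    p=grip_pose(bailpt(A0),R,off)
    j=ctrl.ik(p,q(R));print(off,j is not None)
    if j is not None: break
else: p=grip_pose(bailpt(A0),R,0)+np.array([-.01,0,.08]);print(ctrl.ik(p,q(R)))
ctrl.movep(p,q(R))
try: ctrl.movel(grip_pose(bailpt(A0),R,.003),max_speed=.08)
except ctrl.Unreachable as e: print("unreach",e)
s=get_state();print(s["time"],s["tcp_pos"],np.round(s["contact_force"],1))
im,d=vision.grab_frame("side");cv2.imwrite("pics/s2.png",cv2.resize(im[200:380,240:480],(800,600)))
E
```

```text
0.1 True
6.8833 [ 0.5484566  -0.24439093  0.0647402 ] [0.7 0.9 0.4]
```

View pics/s2.png

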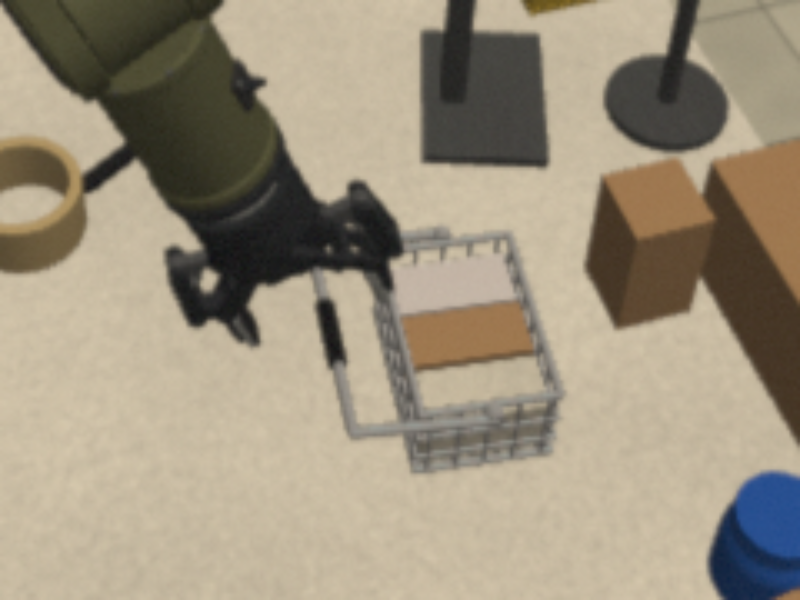

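The jaws straddle the sleeve at (330,335) in the zoomed view, and the far finger sits just above the rim. The contact force is near zero, so I'll close gently and swing the bail.

```bash
python3 - <<'E'
from h import *
ctrl.close_gripper(force=20)
s=get_state();print(s["time"],s["width"],np.round(s["contact_force"],1))
if s["width"]<.008: raise SystemExit("missed")
for a in np.linspace(A0,1.57,9)[1:]:
    t=20-(a-A0)/(1.57-A0)*45;R=tool(np.radians(t),bx,by,1)
    try: ctrl.movel(grip_pose(bailpt(a),R,.003),q(R),max_speed=.06)
    except ctrl.Unreachable as e: print("unreach",a,e);break
    s=get_state();print(round(a,2),round(s["time"],1),s["width"],np.round(s["contact_force"],1))
for c in("scene","side"):
    im,d=vision.grab_frame(c);cv2.imwrite(f"pics/{c}3.png",im);np.save(f"{c}3.npy",d)
a=cv2.imread("pics/scene3.png")[120:300,150:350];b=cv2.imread("pics/side3.png")[200:380,260:460]
cv2.imwrite("pics/c3.png",cv2.resize(np.hstack([a,b]),(800,360)))
E
```

```text
7.7 -0.00034600146459609794 [ 0.  -0.2 -0.2]missed
```

```bash
python3 - <<'E'
from h import *
s=get_state();e=s["eef_rot"];R=Ro.from_quat([e[1],e[2],e[3],e[0]]);print(s["tcp_pos"],np.round(R.as_matrix(),3),ctrl.pinch_z)
for c in("scene","side","wrist"):
    im,d=vision.grab_frame(c);cv2.imwrite(f"pics/{c}3.png",im)
    if c!="wrist":
        m=models.masks_of(c,"bail_grip");P,px=cloud(c,d,np.ones_like(d,bool));k=(im[px[:,1],px[:,0]].max(1)<50)&(np.linalg.norm(P-G0,axis=1)<.06)
        print(np.round(np.percentile(P[k],[3,50,97],axis=0),3))
        print(proj(c,[s["tcp_pos"],G0]))
a=cv2.imread("pics/scene3.png")[120:300,150:350];b=cv2.imread("pics/side3.png")[200:380,260:460]
cv2.imwrite("pics/c3.png",cv2.resize(np.hstack([a,b]),(800,360)))
E
```

```text
[ 0.54829654 -0.24423327  0.0642324 ] [[ 0.134  0.931  0.339]
 [ 0.991 -0.126 -0.046]
 [ 0.     0.342 -0.94 ]] -0.0187
[[ 0.533 -0.261  0.08 ]
 [ 0.545 -0.24   0.087]
 [ 0.55  -0.221  0.132]]
[[239.12841174 199.42496273]
 [239.45720568 194.67009366]]
[[ 0.517 -0.267  0.084]
 [ 0.538 -0.251  0.105]
 [ 0.543 -0.244  0.135]]
[[341.45337933 303.52878443]
 [339.22843796 300.0978758 ]]
```

View pics/c3.png

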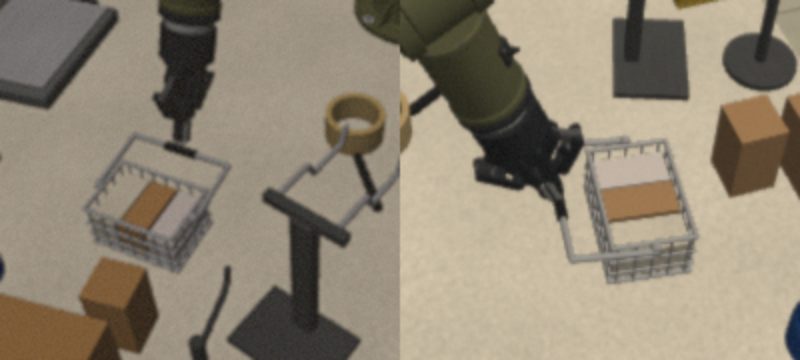

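View pics/wrist3.png

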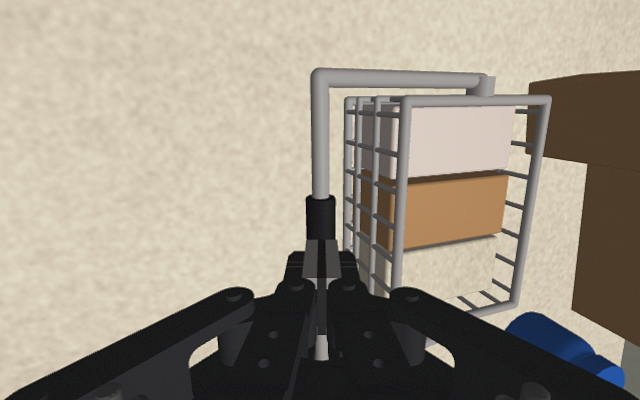

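```bash
python3 - <<'E'
from h import *
i=vision.camera_info("wrist");K=np.array(i["mtx"]);H=np.array(i["hand_eye"]);Hi=np.linalg.inv(H)
s=get_state();e=s["eef_rot"];R=Ro.from_quat([e[1],e[2],e[3],e[0]]).as_matrix()
for n,p in(("tcp",[0,0,0]),("pinch",[0,0,-.0187]),("sleeve",R.T@(np.array([.5415,-.243,.079])-s["tcp_pos"]))):
    c=Hi@np.r_[p,1];px=K@c[:3];print(n,np.round(p,3),px[:2]/px[2],c[2])
im,d=vision.grab_frame("wrist")
for r in range(190,370,10):
    z=d[r,320];c=np.linalg.solve(K,[320,r,1])*z;P=H[:3,:3]@c+H[:3,3];W=R@P+s["tcp_pos"];print(r,round(float(z),4),im[r,320],"tool",np.round(P,3),"world",np.round(W,3))
E
```

```text
tcp [0 0 0] [321.50889448 234.38491399] 0.18360044561442718
pinch [ 0.     0.    -0.019] [321.53975745 248.99370083] 0.16558312682639287
sleeve [ 0.    -0.001 -0.016] [318.523456   246.31793699] 0.16786916674046898
190 0.1571 [149 151 155] tool [ 0.029 -0.001 -0.019] world [ 0.545 -0.215  0.082]
200 0.1558 [12 11 11] tool [ 0.025 -0.001 -0.022] world [ 0.544 -0.218  0.085]
210 0.157 [30 29 30] tool [ 0.02  -0.001 -0.022] world [ 0.543 -0.223  0.085]
220 0.1577 [32 33 33] tool [ 0.016 -0.001 -0.023] world [ 0.542 -0.227  0.085]
230 0.1584 [31 30 32] tool [ 0.011 -0.001 -0.023] world [ 0.541 -0.232  0.086]
240 0.1478 [23 21 23] tool [ 0.011 -0.001 -0.034] world [ 0.538 -0.232  0.096]
250 0.1375 [27 26 26] tool [ 0.011 -0.001 -0.045] world [ 0.534 -0.231  0.106]
260 0.1291 [23 23 25] tool [ 0.011 -0.001 -0.053] world [ 0.531 -0.231  0.114]
270 0.1215 [22 23 23] tool [ 0.011 -0.001 -0.061] world [ 0.528 -0.23   0.122]
280 0.1165 [44 44 45] tool [ 0.01  -0.001 -0.067] world [ 0.527 -0.231  0.127]
290 0.1169 [43 44 45] tool [ 0.007 -0.001 -0.067] world [ 0.526 -0.234  0.127]
300 0.1186 [39 39 41] tool [ 0.003 -0.001 -0.067] world [ 0.526 -0.239  0.127]
310 0.1198 [42 42 42] tool [-0.001 -0.001 -0.067] world [ 0.525 -0.242  0.127]
320 0.1205 [43 42 42] tool [-0.005 -0.001 -0.067] world [ 0.524 -0.246  0.127]
330 0.1219 [46 45 46] tool [-0.009 -0.001 -0.067] world [ 0.524 -0.25   0.127]
340 0.1795 [138 140 143] tool [-0.051 -0.001 -0.018] world [ 0.535 -0.293  0.081]
350 0.1799 [137 140 143] tool [-0.056 -0.001 -0.019] world [ 0.533 -0.298  0.082]
360 0.0811 [82 84 85] tool [ 0.01  -0.    -0.104] world [ 0.514 -0.23   0.162]
```

```bash
python3 - <<'E'
from h import *
im=cv2.imread("pics/wrist3.png");cv2.imwrite("pics/w3z.png",cv2.resize(im[180:380,220:420],(600,600),interpolation=cv2.INTER_CUBIC))
im=cv2.imread("pics/scene3.png");a=im[150:220,200:290]
im=cv2.imread("pics/side3.png");b=im[270:340,300:390]
cv2.imwrite("pics/c3z.png",cv2.resize(np.hstack([a,b]),(800,311),interpolation=cv2.INTER_CUBIC))
print(get_state()["width"],get_state()["time"],get_state()["contact_force"])
E
```

```text
-0.0002464100472350465 8.0 [-0.4928114   0.30481886 -0.46062788]
```

View pics/w3z.png

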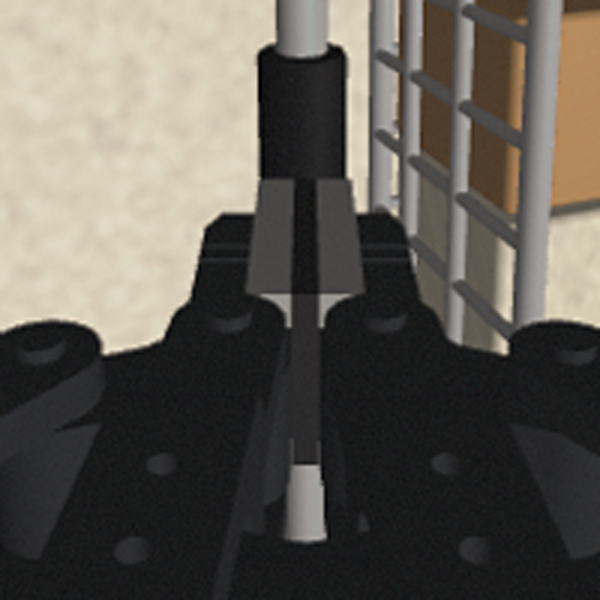

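View pics/c3z.png

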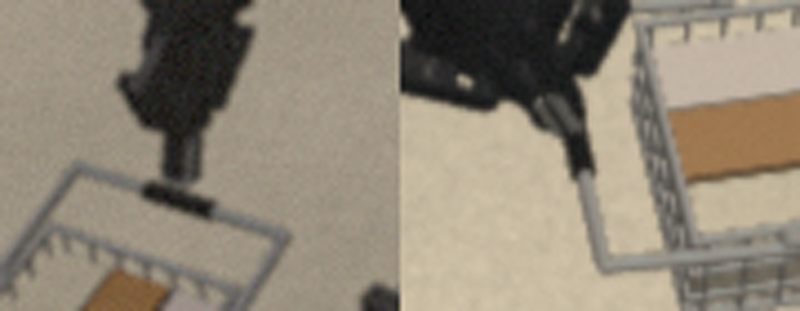

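```bash
python3 - <<'E'
from h import *
s=get_state();e=s["eef_rot"];R=Ro.from_quat([e[1],e[2],e[3],e[0]]).as_matrix();t=np.array(s["tcp_pos"])
for c in("scene","side"):
    im,d=vision.grab_frame(c);P,px=cloud(c,d,np.ones_like(d,bool));L=(P-t)@R
    k=(abs(L[:,0])<.022)&(abs(L[:,1])<.03)&(L[:,2]>-.12)&(L[:,2]<.03)
    o=np.argsort(-L[k][:,2])
    for a,b,w in list(zip(L[k][o],px[k][o],im[px[k][o][:,1],px[k][o][:,0]]))[:60:2]: print(c,np.round(a,3),b,w)
E
```

```text
scene [ 0.015  0.    -0.01 ] [244 198] [63 70 76]
scene [-0.012  0.004 -0.012] [235 195] [60 67 70]
scene [-0.009  0.004 -0.013] [236 195] [54 64 66]
scene [-0.016  0.004 -0.014] [234 194] [35 37 43]
scene [ 0.014  0.004 -0.014] [243 197] [36 41 43]
scene [-0.005  0.005 -0.015] [237 195] [38 45 48]
scene [-0.021  0.005 -0.016] [232 193] [47 49 48]
scene [-0.011  0.006 -0.017] [235 194] [22 24 30]
scene [ 0.009  0.007 -0.017] [241 196] [31 29 39]
scene [ 0.002  0.005 -0.017] [239 195] [18 21 21]
scene [-0.017  0.006 -0.018] [233 193] [22 19 25]
scene [-0.015  0.005 -0.018] [234 193] [23 29 28]
scene [ 0.015  0.006 -0.019] [243 196] [34 34 38]
scene [-0.022  0.005 -0.019] [232 192] [59 60 61]
scene [ 0.018  0.005 -0.02 ] [244 196] [26 32 36]
scene [-0.019  0.004 -0.02 ] [233 192] [37 41 43]
scene [-0.001  0.007 -0.02 ] [238 194] [26 25 27]
scene [ 0.011  0.005 -0.021] [242 195] [21 25 31]
scene [ 0.014  0.004 -0.021] [243 195] [17 24 25]
scene [ 0.004  0.005 -0.021] [240 194] [27 33 35]
scene [ 0.022  0.006 -0.021] [245 196] [23 22 25]
scene [ 0.01  -0.007 -0.022] [244 193] [109 120 12
[... 1184 characters left out ...]
05] [28 30 32]
side [-0.012  0.005 -0.024] [341 302] [38 40 41]
side [-0.004 -0.003 -0.024] [337 300] [36 38 40]
side [-0.015 -0.    -0.024] [339 304] [27 27 27]
side [-0.009  0.003 -0.025] [340 301] [26 24 24]
side [-0.013  0.    -0.025] [339 303] [26 24 27]
side [-0.012 -0.004 -0.025] [337 303] [78 91 95]
side [-0.018 -0.003 -0.025] [338 305] [46 51 56]
side [-0.017  0.002 -0.026] [340 304] [33 34 35]
side [-0.022 -0.001 -0.026] [339 306] [30 30 31]
side [-0.009  0.002 -0.034] [338 299] [62 67 69]
side [-0.005  0.01  -0.035] [341 296] [74 84 89]
side [-0.009  0.005 -0.036] [339 298] [78 83 85]
side [-0.01   0.    -0.038] [337 299] [43 46 47]
side [-0.007  0.006 -0.038] [339 297] [77 85 84]
```

All three cameras agree that the shut fingers end about 33 mm behind the stated TCP (tool z ≈ -0.034), so they closed just above the sleeve. I'll use a measured grasp point at tool z ≈ -0.052 and try again.

```bash
cat >> h.py <<'E'
PZ=-.051
def grip_pose(g,R,off=0):
    d=R.as_matrix()[:,2]; return g-(PZ+off)*d
E
python3 - <<'E'
from h import *
ctrl.ungrasp()
for th in(20,15,12):
    R=tool(np.radians(th),bx,by,1)
    js=[ctrl.ik(grip_pose(bailpt(A0),R,0),q(R))]
    for a in np.linspace(A0,1.57,9)[1:]:
        t=th-(a-A0)/(1.57-A0)*(th+22);Rr=tool(np.radians(t),bx,by,1);js.append(ctrl.ik(grip_pose(bailpt(a),Rr),q(Rr)))
    print(th,[None if j is None else np.round(j,2).tolist() for j in js])
E
```

```text
20 [[0.29, 0.57, 0.22, 2.1, -1.0, 0.27, 1.27], [0.12, 0.59, 0.46, 2.0, -0.8, 0.48, 1.04], [0.03, 0.63, 0.6, 1.89, -0.67, 0.66, 0.9], [-0.02, 0.67, 0.66, 1.77, -0.58, 0.83, 0.79], [-0.03, 0.71, 0.7, 1.64, -0.52, 1.0, 0.71], [-0.03, 0.77, 0.72, 1.5, -0.47, 1.16, 0.65], [-0.01, 0.83, 0.72, 1.36, -0.44, 1.32, 0.6], [0.02, 0.9, 0.71, 1.2, -0.41, 1.48, 0.55], [0.05, 0.98, 0.7, 1.03, -0.4, 1.65, 0.51]]
15 [[0.16, 0.61, 0.41, 2.02, -0.84, 0.42, 1.09], [0.06, 0.63, 0.55, 1.93, -0.71, 0.6, 0.94], [0.0, 0.66, 0.64, 1.83, -0.62, 0.75, 0.84], [-0.02, 0.69, 0.68, 1.72, -0.55, 0.91, 0.75], [-0.03, 0.74, 0.71, 1.6, -0.5, 1.06, 0.69], [-0.02, 0.79, 0.72, 1.47, -0.46, 1.2, 0.63], [-0.0, 0.84, 0.72, 1.34, -0.43, 1.35, 0.59], [0.02, 0.91, 0.71, 1.19, -0.41, 1.5, 0.55], [0.05, 0.98, 0.7, 1.03, -0.4, 1.65, 0.51]]
12 [[0.1, 0.63, 0.48, 1.98, -0.77, 0.51, 1.01], [0.03, 0.65, 0.59, 1.89, -0.67, 0.66, 0.9], [-0.01, 0.68, 0.65, 1.8, -0.59, 0.81, 0.8], [-0.03, 0.71, 0.69, 1.69, -0.53, 0.95, 0.73], [-0.03, 0.75, 0.71, 1.58, -0.48, 1.09, 0.67], [-0.02, 0.8, 0.72, 1.45, -0.45, 1.23, 0.63], [-0.0, 0.85, 0.72, 1.32, -0.43, 1.37, 0.59], [0.02, 0.91, 0.71, 1.18, -0.41, 1.51, 0.55], [0.05, 0.98, 0.7, 1.03, -0.4, 1.65, 0.51]]
```

```bash
python3 - <<'E'
from h import *
R=tool(np.radians(20),bx,by,1)
ctrl.movel(grip_pose(bailpt(A0),R,0),q(R),max_speed=.05)
s=get_state();print(round(s["time"],1),np.round(s["contact_force"],1))
ctrl.close_gripper(force=20)
s=get_state();print(s["time"],s["width"],np.round(s["contact_force"],1))
if s["width"]<.008: raise SystemExit("missed")
for a in np.linspace(A0,1.57,9)[1:]:
    t=20-(a-A0)/(1.57-A0)*42;R=tool(np.radians(t),bx,by,1)
    try: ctrl.movel(grip_pose(bailpt(a),R),q(R),max_speed=.06)
    except ctrl.Unreachable as e: print("unreach",a,e);break
    s=get_state();print(round(a,2),round(s["time"],1),round(s["width"],4),np.round(s["contact_force"],1))
    if np.linalg.norm(s["contact_force"])>15: print("force");break
for c in("scene","side"):
    im,d=vision.grab_frame(c);cv2.imwrite(f"pics/{c}4.png",im);np.save(f"{c}4.npy",d)
a=cv2.imread("pics/scene4.png")[120:300,150:350];b=cv2.imread("pics/side4.png")[200:380,260:460]
cv2.imwrite("pics/c4.png",cv2.resize(np.hstack([a,b]),(800,360)))
E
```

```text
9.7 [-0.   0.3  0.3]
10.3917 0.013306174733187986 [-1.   0.4  0.5]
0.28 10.8 0.0134 [-1.8  0.2 -2.8]
0.46 11.2 0.0131 [-2.  -0.3 -2.7]
0.65 11.6 0.0131 [-1.3 -0.1 -2.8]
0.83 12.0 0.0134 [-0.6  0.9 -3.1]
1.02 12.4 0.0133 [-7.3  1.1  5.9]
1.2 12.8 0.013 [-9.8  4.  12.6]
force
```

```bash
sleep 1
```

```text
(no output)
```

View pics/c4.png

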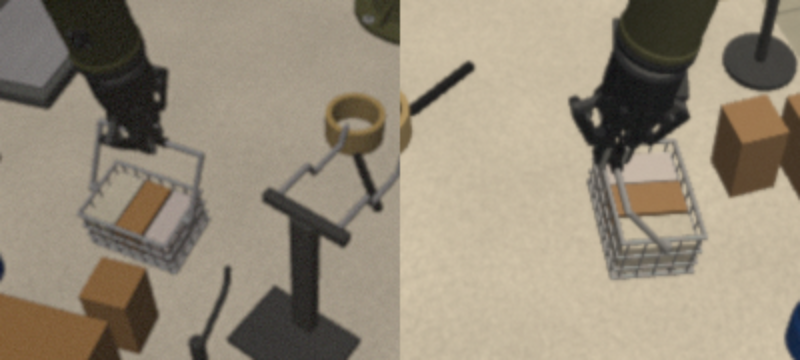

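The bail is well up but not upright. The force points radially outward from the pivot, so my arc is a few mm too tight. I'll back off along that direction.

```bash
python3 - <<'E'
from h import *
for k in range(4):
    s=get_state();f=np.array(s["contact_force"]);print(round(s["time"],1),np.round(s["tcp_pos"],4),np.round(f,1))
    if abs(f[2])<3 and abs(f[0])<4:break
    ctrl.movel(np.array(s["tcp_pos"])+[0,0,.003],max_speed=.05)
s=get_state();print(round(s["time"],1),np.round(s["contact_force"],1))
e=s["eef_rot"];R=Ro.from_quat([e[1],e[2],e[3],e[0]]).as_matrix();print("pinch",s["tcp_pos"]+R[:,2]*PZ,"planned",bailpt(1.2))
from collections import Counter
for c in("scene","side"):
    im,d=vision.grab_frame(c);P,px=cloud(c,d,np.ones_like(d,bool))
    k=(abs(P[:,0]-.637)<.09)&(abs(P[:,1]+.256)<.11)&(P[:,2]>.03)&(P[:,2]<.085);Q=P[k]
    (cx,cy),(w,h),an=cv2.minAreaRect(np.float32(Q[(Q[:,2]>.066)&(Q[:,2]<.08)][:,:2]));print(c,cx,cy,w,h,an,np.percentile(Q[:,2],[90,98]))
im,d=vision.grab_frame("wrist");cv2.imwrite("pics/w5.png",im)
E
```

```text
12.9 [ 0.5898 -0.2505  0.1097] [-9.1  3.2 10.9]
13.1 [ 0.5893 -0.2505  0.1126] [-1.7  0.4 -0.9]
13.1 [-1.7  0.4 -0.9]
pinch [ 0.5992864  -0.25194111  0.16255591] planned [ 0.60260632 -0.25152971  0.15853228]
scene 0.6416735649108887 -0.2553301453590393 0.16057834029197693 0.1006442978978157 82.98823547363281 [0.07557369 0.0834055 ]
side 0.6404796242713928 -0.26144105195999146 0.15158775448799133 0.10204724222421646 82.57917022705078 [0.07488813 0.08248905]
```

View pics/w5.png

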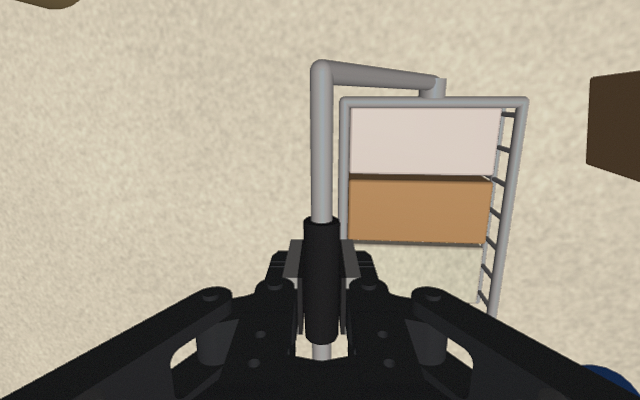

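The sleeve is held centrally, with its upper end at (322,220). The basket stands level and has slid about 4 mm. I'll finish the arc about the re-measured pivot, with small force corrections.

```bash
python3 - <<'E'
from h import *
s=get_state();e=s["eef_rot"];R=Ro.from_quat([e[1],e[2],e[3],e[0]]).as_matrix();g=s["tcp_pos"]+R[:,2]*PZ
C=np.array([.640,-.2575,.0705]);v=g-C;r=np.hypot(v@bx,v[2]);a0=np.arctan2(v[2],-(v@bx));yo=v@by;print(r,a0,yo)
dz=0
for a in np.linspace(a0,1.58,5)[1:]:
    t=20-(a-A0)/(1.57-A0)*42;Rr=tool(np.radians(t),bx,by,1)
    p=C+yo*by+r*(-np.cos(a)*bx+np.sin(a)*Z)+dz*Z
    ctrl.movel(grip_pose(p,Rr),q(Rr),max_speed=.05)
    for k in range(3):
        s=get_state();f=np.array(s["contact_force"]);print(round(a,2),round(s["time"],1),np.round(f,1),round(dz,4))
        st=.002 if f[2]>4 else(-.0015 if f[2]<-5 else 0)
        if st==0:break
        dz+=st;ctrl.movel(np.array(s["tcp_pos"])+[0,0,st],max_speed=.05)
for c in("scene","side"):
    im,d=vision.grab_frame(c);cv2.imwrite(f"pics/{c}6.png",im)
    P,px=cloud(c,d,np.ones_like(d,bool))
    k=(abs(P[:,0]-.637)<.09)&(abs(P[:,1]+.256)<.11)&(P[:,2]>.066)&(P[:,2]<.08);Q=P[k]
    (cx,cy),(w,h),an=cv2.minAreaRect(np.float32(Q[:,:2]));print(c,cx,cy,w,h,an)
a=cv2.imread("pics/scene6.png")[120:300,150:350];b=cv2.imread("pics/side6.png")[200:380,260:460]
cv2.imwrite("pics/c6.png",cv2.resize(np.hstack([a,b]),(800,360)))
E
```

```text
0.10077313237921935 1.1527245250432112 7.320286828491492e-05
1.26 13.6 [-4.7  2.9  7.2] 0
1.26 13.9 [-0.8 -0.  -5.3] 0.002
1.26 14.1 [-0.6  0.7 -5.5] 0.0005
1.37 14.7 [-0.3  0.2 -5.3] -0.001
1.37 14.9 [-0.3  0.4 -4.9] -0.0025
1.47 15.2 [ 1.1 -0.9 -5.9] -0.0025
1.47 15.5 [-1.1  0.5 -0.4] -0.004
1.58 15.8 [-1.9  1.4  3.6] -0.004
scene 0.6496644616127014 -0.2565736472606659 0.16033679246902466 0.10096512734889984 81.97987365722656
side 0.6486781239509583 -0.263603150844574 0.15075509250164032 0.10095561295747757 81.39462280273438
```

View pics/c6.png

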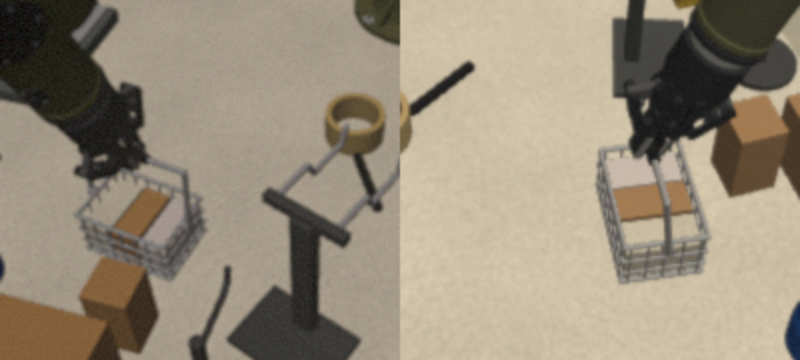

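```bash
python3 - <<'E'
from h import *
ctrl.ungrasp()
s=get_state();e=s["eef_rot"];R=Ro.from_quat([e[1],e[2],e[3],e[0]]).as_matrix()
ctrl.movel(np.array(s["tcp_pos"])-R[:,2]*.06,max_speed=.1)
print(get_state()["time"])
for c in("scene","side"):
    im,d=vision.grab_frame(c);cv2.imwrite(f"pics/{c}7.png",im)
    P,px=cloud(c,d,np.ones_like(d,bool))
    k=(abs(P[:,0]-.637)<.09)&(abs(P[:,1]+.256)<.11)
    r=k&(P[:,2]>.066)&(P[:,2]<.08)
    print(c,cv2.minAreaRect(np.float32(P[r][:,:2])),"rim z",np.percentile(P[r][:,2],95))
    m=models.masks_of(c,"bail_grip")
    if m:
        S,_=cloud(c,d,m[0]["mask"]);S=S[(S[:,2]>.145)&(S[:,2]<.185)];print(m[0]["p"],m[0]["point"],len(S),np.round(np.percentile(S,[2,50,98],axis=0),4),cv2.fitLine(np.float32(S[:,:2]),cv2.DIST_HUBER,0,.001,.001).ravel())
a=cv2.imread("pics/scene7.png")[120:300,150:350];b=cv2.imread("pics/side7.png")[200:380,260:460]
cv2.imwrite("pics/c7.png",cv2.resize(np.hstack([a,b]),(800,360)))
E
```

```text
17.35
scene ((0.649948239326477, -0.25722360610961914), (0.1627672165632248, 0.10152081400156021), 81.18770599365234) rim z 0.07710166748163062
0.64 [224.9, 201.6] 217 [[ 0.6322 -0.3066  0.1487]
 [ 0.6438 -0.2404  0.1678]
 [ 0.6541 -0.176   0.1726]] [ 0.13784741  0.9904535   0.64420635 -0.23343411]
side ((0.6492111682891846, -0.2596442997455597), (0.16020280122756958, 0.10045714676380157), 81.97640991210938) rim z 0.0783228142476246
0.63 [387.8, 281.5] 261 [[ 0.625  -0.3376  0.1525]
 [ 0.6344 -0.2758  0.1691]
 [ 0.6462 -0.2184  0.174 ]] [ 0.1327722   0.99114656  0.63486046 -0.27891043]
```

View pics/c7.png

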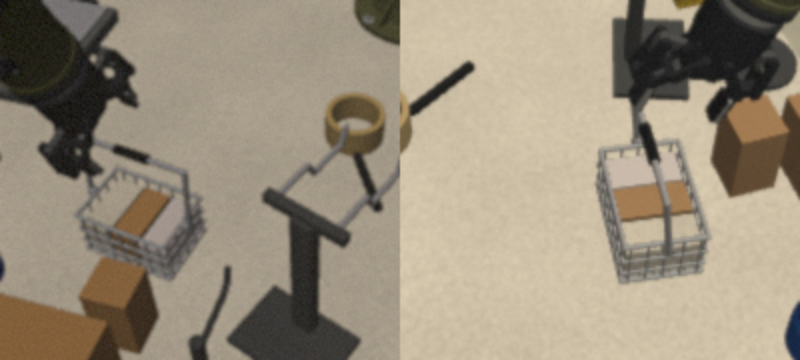

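The bail stands at about 1.46 rad, with the sleeve at x≈0.639 and the pivot at x≈0.650, and the basket is flat on the bench. I'll regrasp vertically, centred above the pivot, so closing brings it to about 1.57, then pause and check.

```bash
python3 - <<'E'
from h import *
y=np.radians(-8.2);X=np.array([np.cos(y),np.sin(y),0]);Y=np.array([-X[1],X[0],0])
g=np.array([.6495,-.2585,.165]);R=tool(0,X,Y,1)
ctrl.movep(grip_pose(g,R,.055),q(R))
ctrl.movel(grip_pose(g,R,0),max_speed=.08)
s=get_state();print(s["time"],np.round(s["contact_force"],1))
ctrl.close_gripper(force=40)
ctrl.pause(.4)
s=get_state();print(s["time"],s["width"],np.round(s["contact_force"],1))
for c in("scene","side"):
    im,d=vision.grab_frame(c);cv2.imwrite(f"pics/{c}8.png",im)
    P,px=cloud(c,d,np.ones_like(d,bool))
    r=(abs(P[:,0]-.637)<.09)&(abs(P[:,1]+.256)<.11)&(P[:,2]>.066)&(P[:,2]<.08)
    print(c,cv2.minAreaRect(np.float32(P[r][:,:2])),"rim z",np.percentile(P[r][:,2],95))
a=cv2.imread("pics/scene8.png")[120:300,150:350];b=cv2.imread("pics/side8.png")[200:380,260:460]
cv2.imwrite("pics/c8.png",cv2.resize(np.hstack([a,b]),(800,360)))
E
```

```text
19.0 [ 1.2  0.2 -0.4]
20.0583 0.012878886103229686 [-0.8  0.2  4.1]
scene ((0.6494340896606445, -0.256346195936203), (0.15992175042629242, 0.10184840112924576), 81.30254364013672) rim z 0.0772423523720675
side ((0.6494473814964294, -0.2620360553264618), (0.1567537784576416, 0.10117879509925842), 81.92235565185547) rim z 0.07843752068448102
```

View pics/c8.png

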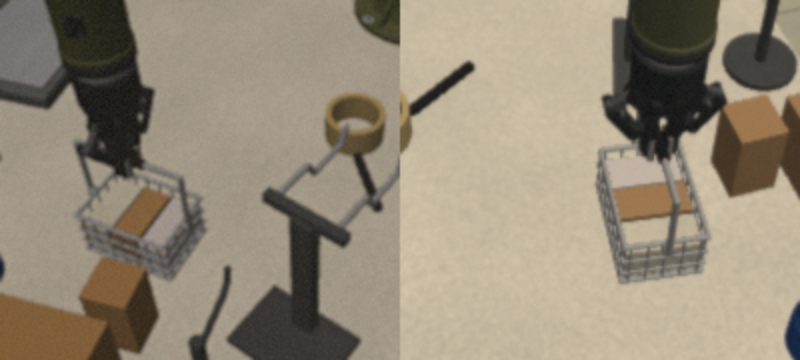

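The basket hasn't moved and the bail is upright in the jaws. Now I'll lift, carry it around in front of the prong tips, and look.

```bash
python3 - <<'E'
from h import *
ctrl.close_gripper(force=70)
s=get_state();p=np.array(s["tcp_pos"])
ctrl.movel(p+[0,0,.11],max_speed=.1)
s=get_state();print(s["time"],s["width"],np.round(s["contact_force"],1))
if s["width"]<.008: raise SystemExit
R0=tool(0,bx,by,1);R=tool(0,hx,hy,1)
zt=p[2]+.11
F=SEAT-.135*hx;F=grip_pose(F,R);F[2]=zt
ctrl.movel([.50,-.22,zt],max_speed=.15)
ctrl.movel(F,q(R),max_speed=.15)
ctrl.pause(.3)
s=get_state();print(s["time"],s["width"],s["tcp_pos"],np.round(s["contact_force"],1))
for c in("scene","side"):
    im,d=vision.grab_frame(c);cv2.imwrite(f"pics/{c}9.png",im);np.save(f"{c}9.npy",d)
a=cv2.imread("pics/scene9.png")[100:300,230:430];b=cv2.imread("pics/side9.png")[100:300,220:420]
cv2.imwrite("pics/c9.png",cv2.resize(np.hstack([a,b]),(800,400)))
E
```

```text
21.625 0.012470303797905782 [ 0.2 -0.2 -4.7]
25.25 0.01167774321989123 [0.50286902 0.0780567  0.22427172] [ 0.8 -0.5 -5. ]
```

View pics/c9.png

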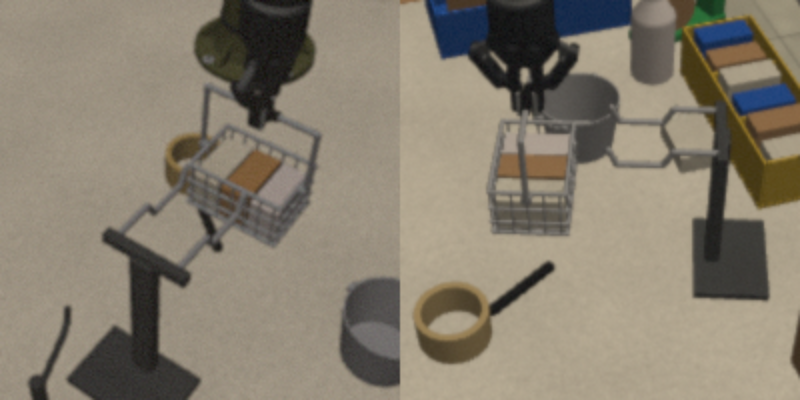

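The basket hangs upright in the grip in front of the prong tips. I'll measure the crosspiece in the hook frame, and recheck the prongs.

```bash
python3 - <<'E'
from h import *
s=get_state();g=np.array(s["tcp_pos"])+[0,0,-PZ];print("pinch",g,"hookframe",np.round([(g-SEAT)@hx,(g-SEAT)@hy,g[2]-.219],4))
for c in("scene","side"):
    d=np.load(f"{c}9.npy");P,px=cloud(c,d,np.ones_like(d,bool));L=np.c_[(P-SEAT)@hx,(P-SEAT)@hy,P[:,2]]
    k=(L[:,0]>-.165)&(L[:,0]<-.105)&(abs(L[:,1])<.1)&(L[:,2]>.255)&(L[:,2]<.292)&(abs(L[:,1])>.028)
    Q=L[k]
    for sg in(-1,1):
        E=Q[Q[:,1]*sg>0];print(c,sg,len(E),np.round(np.percentile(E,[3,50,97],axis=0),4).tolist())
    L=L[(L[:,0]>-.065)&(L[:,0]<.06)&(L[:,2]>.195)&(L[:,2]<.25)]
    for sg in(-1,1):
        E=L[(L[:,1]*sg>.02)&(L[:,1]*sg<.06)]
        f=E[E[:,2]<.2165]
        print(" prong",sg,"y med",np.round(np.median(E[:,1]),4),"flat x",np.round(np.percentile(f[:,0],[4,96]),4),"tip x",E[:,0].min().round(4),"floor z",np.median(f[:,2]).round(4),"slope",np.polyfit(E[:,0],E[:,1],1)[0].round(3))
E
```

```text
pinch [0.50282497 0.07816813 0.27523031] hookframe [-1.35e-01 -1.00e-04  5.62e-02]
scene -1 71 [[-0.138, -0.0792, 0.2593], [-0.1339, -0.0642, 0.2767], [-0.1309, -0.0365, 0.2804]]
scene 1 93 [[-0.1384, 0.0301, 0.2586], [-0.1337, 0.0617, 0.2774], [-0.1311, 0.0807, 0.2806]]
 prong -1 y med -0.0378 flat x [-0.0263  0.0313] tip x -0.0376 floor z 0.2142 slope 0.008
 prong 1 y med 0.0419 flat x [-0.0238  0.03  ] tip x -0.0381 floor z 0.2146 slope 0.006
side -1 75 [[-0.1383, -0.0821, 0.2584], [-0.1345, -0.0662, 0.2787], [-0.1312, -0.0309, 0.2824]]
side 1 6 [[-0.1384, 0.0321, 0.2768], [-0.1375, 0.0422, 0.2788], [-0.1343, 0.0508, 0.2799]]
 prong -1 y med -0.0431 flat x [-0.0254  0.0306] tip x -0.0398 floor z 0.2142 slope -0.0
 prong 1 y med 0.0375 flat x [-0.0253  0.0289] tip x -0.039 floor z 0.2139 slope -0.003
```

The seat fit is good: the dip is centred about 3 mm beyond my SEAT, and the crosspiece is within 1 mm of midway with its centre at z≈0.276. Now I'll insert and lower.

```bash
python3 - <<'E'
from h import *
s=get_state();p=np.array(s["tcp_pos"])
p1=p+.137*hx;ctrl.movel(p1,max_speed=.1)
s=get_state();print(s["time"],np.round(s["contact_force"],1))
ctrl.movel(p1-[0,0,.048],max_speed=.08)
for k in range(8):
    s=get_state();f=s["contact_force"][2];print(round(s["time"],1),round(s["tcp_pos"][2]-PZ,4),np.round(s["contact_force"],1))
    if f>-1.5:break
    ctrl.movel(np.array(s["tcp_pos"])-[0,0,.002],max_speed=.03)
for c in("scene","side"):
    im,d=vision.grab_frame(c);cv2.imwrite(f"pics/{c}10.png",im)
a=cv2.imread("pics/scene10.png")[130:330,220:420];b=cv2.imread("pics/side10.png")[100:300,260:460]
cv2.imwrite("pics/c10.png",cv2.resize(np.hstack([a,b]),(800,400)))
E
```

```text
26.8667 [-0.8  0.9 -5.4]
27.6 0.2275 [-0.1 -1.  -4.2]
27.9 0.2259 [ 0.4 -0.3 -5.2]
28.1 0.2239 [ 0.5  0.7 -4.8]
28.4 0.2217 [ 0.1 -0.6 -4.8]
28.6 0.2195 [ 0.1  0.7 -4.7]
28.9 0.2188 [-3.2  1.6  4.8]
```

View pics/c10.png

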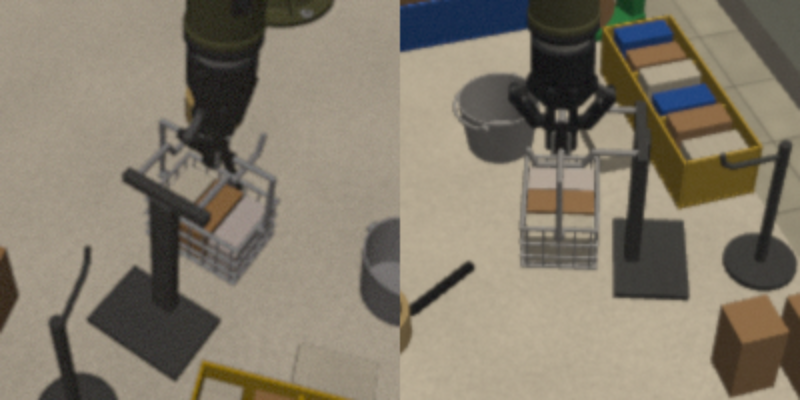

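The crosspiece bottomed out at z≈0.219, taking the weight as expected, and the basket is upright. Releasing and withdrawing straight up.

```bash
python3 - <<'E'
from h import *
ctrl.ungrasp();ctrl.pause(.3)
s=get_state();print(s["time"],s["width"],np.round(s["contact_force"],1))
p=np.array(s["tcp_pos"]);ctrl.movel(p+[0,0,.04],max_speed=.06)
print(np.round(get_state()["contact_force"],1))
ctrl.movel(p+[0,0,.16],max_speed=.15)
ctrl.movel(p+[-.08,.0,.18],max_speed=.15)
ctrl.pause(.5)
for c in("scene","side"):
    im,d=vision.grab_frame(c);cv2.imwrite(f"pics/{c}11.png",im)
    P,px=cloud(c,d,np.ones_like(d,bool));L=np.c_[(P-SEAT)@hx,(P-SEAT)@hy,P[:,2]]
    k=(im[px[:,1],px[:,0]].max(1)<55)&(abs(L[:,0])<.045)&(abs(L[:,1])<.035)&(L[:,2]>.19)&(L[:,2]<.25)
    print(c,"sleeve",k.sum(),np.round(np.percentile(L[k],[5,50,95],axis=0),4).tolist())
    k=(abs(L[:,0])<.075)&(abs(L[:,1])<.1)&(L[:,2]>.115)&(L[:,2]<.14);Q=L[k]
    print(" rim",cv2.minAreaRect(np.float32(Q[:,:2])),"zplane",np.linalg.lstsq(np.c_[Q[:,:2],np.ones(len(Q))],Q[:,2],rcond=None)[0])
    m=models.masks_of(c,"pail");S,_=cloud(c,d,m[0]["mask"]);print(" pail",np.round(np.percentile(S,[2,50,98],axis=0),3).tolist())
print(get_state()["time"])
a=cv2.imread("pics/scene11.png")[130:330,220:420];b=cv2.imread("pics/side11.png")[100:300,260:460]
cv2.imwrite("pics/c11.png",cv2.resize(np.hstack([a,b]),(800,400)))
E
```

```text
29.9667 0.08520217238109393 [-0.1 -0.9 -0.2]
[-0.2 -0.4 -0.7]
scene sleeve 88 [[0.0003, -0.0198, 0.2192], [0.0058, 0.0017, 0.2235], [0.0082, 0.0223, 0.2268]]
 rim ((0.0023744888603687286, 0.0019858628511428833), (0.10076530277729034, 0.16026026010513306), 0.3693467378616333) zplane [-0.00552407  0.00166555  0.12773798]
 pail [[0.559, 0.234, 0.002], [0.594, 0.293, 0.046], [0.677, 0.351, 0.09]]
side sleeve 51 [[-0.0008, -0.0237, 0.2233], [0.0027, -0.0022, 0.2258], [0.0073, 0.0172, 0.2292]]
 rim ((0.001164563000202179, -0.005488239228725433), (0.09775890409946442, 0.1571284830570221), 0.17558813095092773) zplane [ 0.00507238 -0.00584513  0.12688867]
 pail [[0.562, 0.227, 0.004], [0.618, 0.306, 0.055], [0.675, 0.347, 0.091]]
33.1333
```

View pics/c11.png

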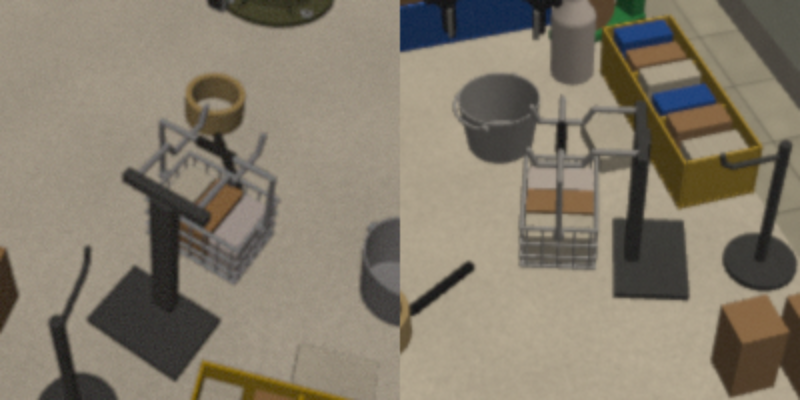

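The basket hangs level in both dips: the sleeve is about 3 mm from the seat along the prongs and within 2 mm of midway. The rim is level at 0.127 m, the pail hasn't moved, and the robot is clear.

```bash
python3 -c "
from station import ticket
print(ticket.close_job())"
```

```text
the job is handed in; nothing more can be done
None
```

The basket now hangs from the double hook by its bail and the job is handed in, at about 33 s of the 67 s allowed. I swung the bail upright on the bench, regrasped it from above, lifted and carried the basket in front of the prongs, then lowered it into both dips and let go.

**Last checks:**
- **Hang:** the crosspiece is about 3 mm from the seat along the prongs and within about 2 mm of midway. Its centre is at about seat height.
- **Basket:** the rim is level within about 0.5° and the underside is about 52 mm above the bench.
- **Pail and robot:** the pail's measured position is unchanged, and the gripper was clear with no contact force.
- **Upright bail before lifting:** by camera it stood at about 1.46 rad when first let go. The regrasp brought it to about 1.57 rad, with the basket flat on the bench.

**What failed or disagreed:**
- **First grasp missed:** all three cameras showed the shut fingertips about 33 mm behind the stated TCP. I used a measured grasp point at tool z ≈ -0.051 m instead of `ctrl.pinch_z`, which is -0.0187 m.
- **Arc slightly too tight:** my first swing met a peak force of about 16 N. I stopped and corrected it, and over the whole swing the basket slid about 12 mm on the bench.
- **Camera disagreement:** the scene and side cameras differed by about 4 to 6 mm in y.

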